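Show the glaze-run slope with the pendulum angle gauge

ROBOT

A 6-joint arm with a two-finger parallel gripper is mounted at the origin on a cart in front of the work surface, level with it; the furniture and walls round the work are solid. World frame = base frame: x ahead of the robot, y to its left, z up, the work surface at z = 0. Lengths are in m, angles in degrees, forces in N, time in s.
With the tool pointing down it reaches from about 0.4 to 0.825 m from the base axis. Payload 7 kg.
Tool frame: the origin (TCP) lies at the very end of the fingers, on their centre line; the grasp point (between the pads) lies 19 mm behind it; z points along the fingers, y is the line along which they close (so a half turn about z gives the same grasp; the last joint's range is limited). The gripper opens to 88 mm and grips with 3 to 60 N. Pads are 19 mm wide; open, the fingers measure 130 mm over their backs; the gripper's body (78 mm by 193 mm) begins 47 mm behind the grasp point.
Start: joints at [81.079, 20.546, 0.682, 0, -70.136, -16.507], TCP at [0.29, 0.61, 0.227] pointing down, gripper open.
Joint ranges: [-176.03, 176.03], [-82.01, 121.73], [-58.28, 71.71], [-173.87, 95.51], [-174.79, -0.11], [-173.66, 173.66]. Speed limits (degrees/s): [136.94, 136.94, 172.46, 180, 180, 180].

INTERFACE

Orientations are given as [roll, pitch, yaw] about the fixed x, y, z axes, in that order (R = Rz(yaw) Ry(pitch) Rx(roll)).
In Python, from plant import r gives the robot as it stands. The module is installed in compiled form; this text tells all that it offers.
- The arm moves only by the tool jog_arm, never from a script. Its arguments are lists of equal length, an entry for each row: "travel": the shift along the tool's x, y, z each as a share of 50 cm, from -1 to 1, a list of three; "dr": the turn, a rotation vector about the tool's x, y, z each as a share of 360 degrees, from -1 to 1, a list of three; "claw": the opening, from 0 (shut) to 1 (fully open). A call has exactly 10 rows; each row is the pose to reach, as a shift and turn from the pose commanded when the call began, along the tool's axes at that moment, turning the shorter way round; what a row does not reach only later rows make up. A row lasts 1/8 s, in which the tool goes at most 62.5 mm and 10.7 degrees, less where a joint would pass 70% of its speed; a pose out of reach is approached as far as the arm can. A call with a number of a shift or a turn outside -1 to 1 is refused whole. A call with a gripper value outside its range is refused whole. The fingers move at their own pace and stop on an object; "newtons" is the grip in N (left out, the last holds). Time passes only in rows, so rows that repeat a pose let the fingers close, or fill a call up. It gives the time, the measured TCP pose, the force, the opening and the grip force at its end, in the units of the state.
- r.get_state(): the state, without advancing time (a new reading comes with each control period).
- r.capture(name): name is "scene" or "top" or "wrist"; returns a dict with "pixels" (480x640x3 uint8, red, green, blue), "range_z" (480x640 float32, m along the optical axis (not along the pixel's ray), 0 where there is no reading), "fx", "fy", "cx", "cy" (pixels), "dist_coeffs" ([k1, k2, p1, p2, k3] as OpenCV has them; the pictures are not rectified), "position" and "attitude" of the camera in the world; the wrist camera has in their place "hand_eye" (4x4, takes a point from camera to tool coordinates, whose origin is the TCP and whose axes are the flange's). Camera axes: x right, y up, looking along -z (the intrinsics and any distortion apply to the point x, -y, -z); pixel columns grow to the right and rows downward; lengths in m; the calibration is good to about 2 mm. A picture is of the moment at which its call begins: read the wrist's pose just before it.
- r.close_job(): hands the job in; it is judged then, once.
Trained networks look in the newest picture that a camera, given by its name, has taken for a name from the list of things; names that differ only in an ending like _2 or _b are one class to them, and where a whole thing is asked for, a point or a joint stands for the part that bears it (a point fixed in the world has none). Each returns a list of dicts, best first, with "conf" (0 to 1); they miss things now and then, are a little off and sometimes report something else, mostly with a low value. They report only what shows in the picture. A call takes as long as a camera call.
- r.boxes_of(name, camera): "extent" ([left, top, right, bottom] in pixels, round what is visible of it).
- r.regions_of(name, camera): "pixels" (480x640 bool, what is visible of it) and "extent" ([left, top, right, bottom] in pixels, round what is visible of it).
- r.tip_of(name, camera): "at" ([column, row] in pixels: a listed point, or the origin of a listed thing).
The state is a dict: "time_s": time; "joints": joint angles; "qd": joint speeds; "joint_torque": joint torques, N m; "tcp_pos": TCP position; "eef_rot": TCP orientation; "contact_force": force on the tool from outside, world axes, zero at the start; "moment": the same for the moment, N m; "gripper_width": finger opening in m; "gripper_force": force on a finger pad.
Only numpy, scipy, OpenCV 4.12 (cv2) and the standard library are available. Lean on these libraries where they do the work, as an engineer would, in place of code of your own. Each camera call takes 0.05 s, during which the arm holds its last target. There are 200 camera calls.

TASK

I want to scribe the slope for a glaze-run test: pick up the pendulum angle gauge, turn it so that its dial faces the red-painted end of the wooden stud block, and stand it upright with the groove of its foot centred on the steel bar. Then rock the gauge sideways on the bar until the swinging red pointer comes to rest on the blue index mark, with the groove still seated gently on the bar, and finish while holding it there: do not let go. Leave the brass weights, the roll of tape and the glaze tile where they are.

Things in the scene. Friction and masses are not known exactly. Their poses are not given: they have to be found in the camera images.
- angle_gauge: loose pendulum angle gauge, 0.35 kg, standing upright. Origin: centre of its underside; z up; white dial on its -x side. Aluminium foot 40 (x) by 72 (y) by 20 mm high; grey round housing 100 mm across, 26 mm thick (x), centred at z = 66 mm; on top a black ribbed grip, 26 (x) by 34 mm (y), from z = 108 to 154 mm: take it from above across its 26 mm at about z = 135 mm
- groove (a point): on the gauge: middle of the 90-degree V-groove that runs along the gauge's x through its underside (24 mm wide at the mouth, 12 mm deep); the point lies 0.7 mm above the underside's centre and coincides with the steel bar's axis when the groove is seated
- dial (a point): on the gauge: centre of the dial's front, 66 mm above the underside and 13 mm to the -x side of the gauge's middle
- pointer (a joint): swinging red pointer, angle on the dial (rad) about the gauge's x axis, 0 = straight up towards the grip; positive = towards the gauge's -y side. A bob keeps it vertical: when the gauge is turned by t about its own +x axis (right-hand rule), it reads -t once settled (about 1 s)
- pointer_tip (a point): tip of the red pointer, 41 mm above its pivot, which is the dial's centre; its z axis points along the pointer
- index (a joint): blue index mark on the rim of the dial, angle (rad) in the same sense as the pointer's; set to 0.2 to 0.4 beforehand and locked, so the gauge must be turned by minus this angle about its own +x axis
- index_tip (a point): point of the blue index, 41 mm from the dial's centre; its z axis points from the dial's centre to the mark
- stud_block: wooden offcut 110 (x) by 80 (y) by 40 mm high, fixed to the bench, with a level round steel bar on top: 16 mm diameter, 56 mm long along the block's x, axis 80 mm above the bench, carried on a 9 mm thick web, so the gauge's foot is free to rock. Origin: centre of the underside; the end painted red is its -x end
- stud_bar (a point): middle of the steel bar, on its axis, 80 mm above the bench; axes as the block's
- weight_1: brass weight, 38 mm across, 34 mm high, origin under its centre; leave alone
- weight_2: brass weight, 30 mm across, 27 mm high, origin under its centre; leave alone
- masking_tape: roll of masking tape, lying flat, 109 mm across, 24 mm high, origin under its centre; leave alone
- glaze_tile: glazed clay test tile, 83 by 68 by 10 mm, blue glaze, lying flat, origin under its centre; leave alone

How it is judged (in metres and radians):
On the way:
1. the gauge stands upright (within 5 degrees) with its groove seated on the bar, dial towards the red end (x of groove in the frame of stud_bar between -0.012 and 0.012 m and y of groove in the frame of stud_bar between -0.005 and 0.005 m and z of groove in the frame of stud_bar between -0.004 and 0.004 m and angle between the x axis of angle_gauge and the x axis of stud_block, either way round below 0.15 rad and x of dial in the frame of stud_bar below 0 m and contact force between angle_gauge and stud_block above 0.3 N and angle between angle_gauge's own z axis and vertical below 0.09 rad), for 0.2 s.
At the end, for the whole second after the job is handed in: the gauge's groove is seated on the steel bar (within 5 mm across, 4 mm in height, 12 mm along the bar, yaw within 0.15 rad), dial towards the red end, pressing on it with 0.3 to 25 N, still gripped by the fingers, and the pointer rests within 0.07 rad (4 degrees) of the blue index (x of groove in the frame of stud_bar between -0.012 and 0.012 m and y of groove in the frame of stud_bar between -0.005 and 0.005 m and z of groove in the frame of stud_bar between -0.004 and 0.004 m and angle between the x axis of angle_gauge and the x axis of stud_block, either way round below 0.15 rad and x of dial in the frame of stud_bar below 0 m and contact force between angle_gauge and stud_block between 0.3 and 25 N and contact force between angle_gauge and the fingers above 1 N and angle between the z axis of pointer_tip and the z axis of index_tip, either way round below 0.07 rad and velocity of joint pointer between -0.3 and 0.3 rad/s); the arm keeps its last pose, push and grip.
It fails at once if a bystander (weight, tape, tile) is moved more than 25 mm (distance of any of weight_1, weight_2, masking_tape, glaze_tile from where it was at the start of the episode above 0.025 m).
It also fails if it takes over 42 s, if anything falls off the work surface, if the arm or the gripper's body presses on something with over 40 N, if the wrist force passes 120 N, or if a joint passes its speed limit or range.

## Working session

There is one attempt and no reset: what is moved stays moved. The work goes in short steps, Python scripts to look and compute and a tool call to move; the robot and the scene stay as the last step left them, time stands still between calls to the robot, and variables do not carry over. Pictures are saved under pics/ and viewed, at most 10 in all, crops included, and the job is handed in when it is done.

Besides the shell and the picture viewer there is one more tool, called after "Request:" by a JSON object that holds its "method" and its "body". jog_arm: Moves the arm, as the interface text tells. Its arguments: {"type":"object","properties":{"travel":{"type":"array"},"dr":{"type":"array"},"claw":{"type":"array"},"newtons":{"type":"number"}},"required":["travel","dr","claw"]}

```bash
mkdir -p pics; cat > h.py <<'E'
import numpy as np, cv2
from scipy.spatial.transform import Rotation as R
from plant import r
def campose(c,st=None):
    if 'hand_eye' in c:
        T=np.eye(4);T[:3,:3]=R.from_euler('xyz',st['eef_rot'],degrees=True).as_matrix();T[:3,3]=st['tcp_pos']
        return T@np.array(c['hand_eye'])
    T=np.eye(4);a=np.array(c['attitude'],float)
    T[:3,:3]=a if a.shape==(3,3) else R.from_euler('xyz',a,degrees=True).as_matrix()
    T[:3,3]=c['position'];return T
def cloud(c,T):
    K=np.array([[c['fx'],0,c['cx']],[0,c['fy'],c['cy']],[0,0,1]])
    v,u=np.mgrid[0:480,0:640]
    p=cv2.undistortPoints(np.stack([u,v],-1).reshape(-1,1,2).astype(float),K,np.array(c['dist_coeffs'])).reshape(480,640,2)
    z=c['range_z'];P=np.stack([p[...,0]*z,-p[...,1]*z,-z],-1)
    W=P@T[:3,:3].T+T[:3,3];W[z==0]=np.nan
    return W
def shot(n,f=None):
    st=r.get_state();c=r.capture(n);T=campose(c,st)
    if f: cv2.imwrite('pics/'+f,c['pixels'][...,::-1])
    return c,T,cloud(c,T)
E
python3 - <<'E'
from h import *
print(r.get_state())
for n in('scene','top'):
    c,T,W=shot(n,n+'0.png');print(n,c.get('attitude'),T[:3,3])
    for o in('angle_gauge','stud_block','weight_1','masking_tape','glaze_tile'):
        for d in r.regions_of(o,n)[:2]:
            m=d['pixels'];print(o,round(d['conf'],2),d['extent'],np.nanmedian(W[m],0).round(3),np.nanmin(W[m],0).round(3),np.nanmax(W[m],0).round(3))
    for o in('stud_bar','dial','groove','index_tip','pointer_tip','angle_gauge','stud_block'):
        for d in r.tip_of(o,n)[:1]:
            u,v=np.round(d['at']).astype(int);print(o,round(d['conf'],2),u,v,W[min(v,479),min(u,639)].round(3))
E
```

```text
{'time_s': 0.0, 'joints': array([ 8.10781217e+01,  2.05919214e+01,  6.33711128e-01, -1.92906969e-02,
       -7.01368832e+01, -1.65065633e+01]), 'qd': array([-0.08017741,  0.00176222,  0.00192224, -0.11422708, -0.00457806,
        0.04278312]), 'joint_torque': array([-2.02747979e-03, -5.82716238e+01,  2.93054706e+01,  6.99694276e+00,
        6.95110793e-03, -1.55839580e-04]), 'tcp_pos': array([0.28965565, 0.6091443 , 0.22561934]), 'eef_rot': array([ 1.79903673e+02, -9.63385597e-03, -2.54350030e+01]), 'contact_force': array([ 0.38544636, -0.2641832 , -0.41478448]), 'moment': array([0.01542843, 0.03501627, 0.00507083]), 'gripper_force': 0.0, 'gripper_width': 0.08748508816110645}
scene [  62.28173403   -0.69001288 -144.11821226] [-0.10060626  0.95318062  0.70009663]
angle_gauge 0.75 [390.1, 204.9, 420.8, 246.9] [ 0.475 -0.234  0.057] [ 0.036 -0.474 -0.003] [0.606 0.672 0.561]
stud_block 0.87 [287.9, 266.4, 346.6, 324.8] [0.468 0.141 0.039] [ 0.216  0.005 -0.003] [0.582 0.537 0.335]
weight_1 0.75 [211.6, 365.2, 235.5, 388.0] [0.479 0.422 0.023] [ 0.466  0.396 -0.001] [0.502 0.436 0.036]
w
[... 851 characters left out ...]
 0.429  0.087 -0.001] [0.545 0.169 0.098]
weight_1 0.73 [187.7, 247.8, 202.1, 263.2] [0.485 0.412 0.025] [ 0.469  0.394 -0.01 ] [0.507 0.435 0.043]
masking_tape 0.74 [316.1, 176.6, 355.3, 214.5] [0.667 0.004 0.023] [ 0.612 -0.052 -0.005] [0.721 0.054 0.034]
masking_tape 0.66 [275.2, 238.6, 302.2, 275.2] [0.483 0.128 0.041] [ 0.429  0.09  -0.   ] [0.541 0.17  0.098]
glaze_tile 0.86 [442.1, 255.1, 467.9, 283.2] [ 0.45  -0.349  0.01 ] [ 0.412 -0.383  0.   ] [ 0.488 -0.316  0.026]
stud_bar 0.9 291 254 [0.488 0.125 0.086]
dial 0.57 424 258 [ 0.475 -0.237  0.132]
index_tip 0.7 420 255 [ 0.485 -0.23   0.109]
angle_gauge 0.64 422 260 [ 0.471 -0.234  0.117]
stud_block 0.74 295 258 [0.48  0.115 0.042]
```

```bash
python3 - <<'E'
import cv2,numpy as np
s=cv2.imread('pics/scene0.png');t=cv2.imread('pics/top0.png')
f=lambda i,x,y,w,h:cv2.resize(i[y:y+h,x:x+w],(400,300),interpolation=cv2.INTER_CUBIC)
cv2.imwrite('pics/c0.png',np.vstack([np.hstack([f(s,375,190,80,60),f(s,270,255,100,75)]),np.hstack([f(t,390,230,80,60),f(t,250,230,80,60)])]))
E
```

```text
(no output)
```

View pics/c0.png

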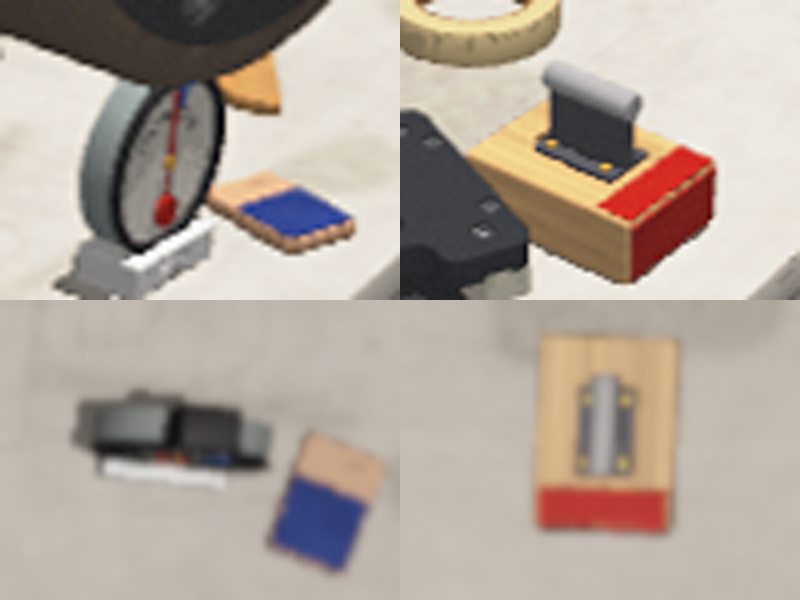

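```bash
cat >> h.py <<'E'
def plan(pos,rpy):
    st=r.get_state();A=R.from_euler('xyz',st['eef_rot'],degrees=True);B=R.from_euler('xyz',rpy,degrees=True)
    t=A.inv().apply(np.array(pos)-st['tcp_pos'])/.5;d=np.degrees((A.inv()*B).as_rotvec())/360
    print('travel',t.round(4),'dr',d.round(4))
E
python3 -c "
from h import *
plan([.46,.125,.33],[180,0,-90]);c=r.capture('wrist');print(np.array(c['hand_eye']).round(3),c['fx'])"
```

```text
travel [ 0.7235  0.7292 -0.2069] dr [-0.     -0.      0.1794]
[[ 0.001  0.967  0.256  0.07 ]
 [ 1.    -0.001  0.    -0.   ]
 [ 0.     0.256 -0.967 -0.158]
 [ 0.     0.     0.     1.   ]] 404.2103789464952
```

Request:
{"method": "jog_arm", "body": {"travel": [[0.7235,0.7292,-0.2069],[0.7235,0.7292,-0.2069],[0.7235,0.7292,-0.2069],[0.7235,0.7292,-0.2069],[0.7235,0.7292,-0.2069],[0.7235,0.7292,-0.2069],[0.7235,0.7292,-0.2069],[0.7235,0.7292,-0.2069],[0.7235,0.7292,-0.2069],[0.7235,0.7292,-0.2069]], "dr": [[0,0,0.1794],[0,0,0.1794],[0,0,0.1794],[0,0,0.1794],[0,0,0.1794],[0,0,0.1794],[0,0,0.1794],[0,0,0.1794],[0,0,0.1794],[0,0,0.1794]], "claw": [1,1,1,1,1,1,1,1,1,1]}}

```text
time_s: 2.6
tcp_pos: [0.4605, 0.1235, 0.3307]
eef_rot: [-179.9, 0.0, -90.2]
contact_force: [-0.5, 0.2, 0.1]
gripper_width: 0.088
gripper_force: 0.0
```

```bash
python3 - <<'E'
from h import *
st=r.get_state();print(st['tcp_pos'],st['eef_rot'],st['qd'].round(1),st['joints'].round(1))
c,T,W=shot('wrist','w1.png')
np.savez('w1.npz',W=W,p=c['pixels'],T=T)
for o in('stud_bar','stud_block','angle_gauge'):
    for d in r.regions_of(o,'wrist')[:1]: print(o,d['conf'],d['extent'])
    for d in r.tip_of(o,'wrist')[:1]:
        u,v=np.round(d['at']).astype(int);print(o,round(d['conf'],2),u,v,W[min(v,479),min(u,639)].round(4))
# top face of block and bar
def fit(m,z0,z1,name):
    P=W[(W[...,2]>z0)&(W[...,2]<z1)&m]
    b=cv2.minAreaRect(P[:,:2].astype(np.float32)*1000);print(name,len(P),b,np.median(P,0).round(4))
n=(abs(W[...,0]-.485)<.09)&(abs(W[...,1]-.128)<.09)
fit(n,.033,.047,'blocktop');fit(n,.078,.1,'bar')
# bar ridge: pixels near max z
P=W[n&(W[...,2]>.084)];print(P.shape,P[:,2].max());a=np.polyfit(P[:,0],P[:,1],1);print('ridge y=',a,P.mean(0))
fit((W[...,1]<-.15),.03,.17,'g')
E
```

```text
[0.46046652 0.12346751 0.33070431] [-1.79933645e+02  4.10631815e-02 -9.01762405e+01] [ 2.4  0.5 -0.5 -0.6  0.6 -1.5] [ 38.7  -1.8 -13.1   0.  -78.6 -38.9]
stud_bar 0.85 [248.3, 164.8, 352.1, 239.5]
stud_bar 0.61 294 209 [0.4905 0.1257 0.086 ]
stud_block 0.94 [250.6, 164.2, 352.5, 238.0]
stud_block 0.6 302 201 [0.4846 0.1242 0.0438]
blocktop 6012 ((487.3762512207031, 128.6062469482422), (80.50230407714844, 111.55272674560547), 88.27620697021484) [0.4865 0.1213 0.0401]
bar 853 ((488.1178283691406, 128.49082946777344), (16.292444229125977, 55.8453369140625), 88.30596923828125) [0.4885 0.1273 0.0864]
(109223, 3) 0.447783252601685
ridge y= [-0.00405497  0.10025511] [0.46211601 0.09838124 0.42016455]
g 0 ((0.0, 0.0), (0.0, 0.0), 0.0) [nan nan nan]
  return _methods._mean(a, axis=axis, dtype=dtype,
  ret = um.true_divide(
```

View pics/w1.png

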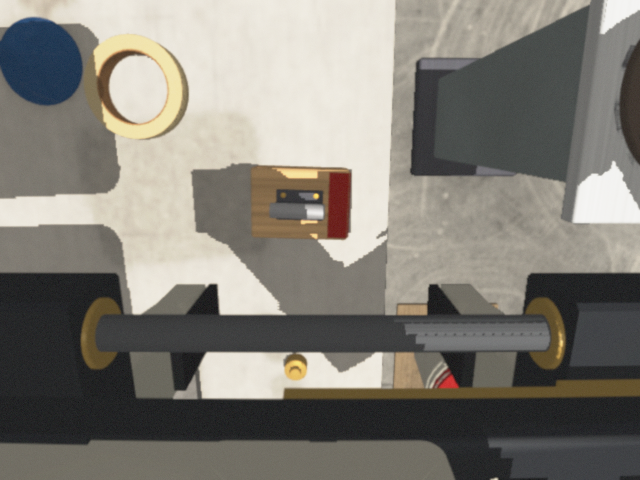

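Request:
{"method": "jog_arm", "body": {"travel": [[0.7,0.18,0.18],[0.7,0.18,0.18],[0.7,0.18,0.18],[0.7,0.18,0.18],[0.7,0.18,0.18],[0.7,0.18,0.18],[0.7,0.18,0.18],[0.7,0.18,0.18],[0.7,0.18,0.18],[0.7,0.18,0.18]], "dr": [[0,0,0],[0,0,0],[0,0,0],[0,0,0],[0,0,0],[0,0,0],[0,0,0],[0,0,0],[0,0,0],[0,0,0]], "claw": [1,1,1,1,1,1,1,1,1,1]}}

```text
time_s: 4.2
tcp_pos: [0.3706, -0.2239, 0.2404]
eef_rot: [-180.0, -0.0, -89.9]
contact_force: [-0.0, -0.2, 0.4]
gripper_width: 0.0876
gripper_force: 0.0
```

```bash
python3 - <<'E'
from h import *
st=r.get_state();print(st['tcp_pos'],st['eef_rot'],st['qd'].round(1),st['joints'].round(1))
c,T,W=shot('wrist','w2.png')
np.savez('w2.npz',W=W,p=c['pixels'],T=T)
for o in('angle_gauge','pointer_tip','index_tip','dial','groove','index'):
    for d in r.boxes_of(o,'wrist')[:1]: print(o,'box',d['conf'],d['extent'])
    for d in r.tip_of(o,'wrist')[:1]:
        u,v=np.round(d['at']).astype(int);print(o,round(d['conf'],2),u,v,W[min(v,479),min(u,639)].round(4))
def fit(z0,z1,name):
    P=W[(W[...,2]>z0)&(W[...,2]<z1)&(abs(W[...,0]-.475)<.06)&(abs(W[...,1]+.24)<.07)]
    b=cv2.minAreaRect(P[:,:2].astype(np.float32)*1000);print(name,len(P),b,np.median(P,0).round(4))
fit(.145,.165,'gripTop');fit(.03,.11,'housing');fit(.012,.026,'foot')
E
```

```text
[ 0.37064888 -0.22392806  0.24036522] [-1.79955158e+02 -4.04203243e-03 -8.98607320e+01] [-0.3  0.1 -0.1  0.1  0.   0.2] [ -4.8  -3.7 -26.7   0.  -67.    5. ]
angle_gauge box 0.87 [124.1, 122.3, 230.3, 248.0]
angle_gauge 0.95 211 180 [ 0.4693 -0.2557  0.044 ]
pointer_tip box 0.68 [188.3, 171.2, 212.2, 196.5]
pointer_tip 0.54 183 194 [ 0.4692 -0.2536  0.1179]
index_tip 0.6 181 178 [ 0.4686 -0.265   0.121 ]
dial box 0.74 [124.9, 126.1, 233.1, 244.7]
dial 0.81 205 190 [ 0.476  -0.2465  0.0411]
groove box 0.76 [123.2, 117.8, 234.9, 249.3]
groove 0.68 210 174 [ 0.4706 -0.2606  0.0413]Traceback (most recent call last):
  File "<stdin>", line 7, in <module>
ValueError: it knows: angle_gauge, dial, glaze_tile, groove, index_tip, masking_tape, pointer_tip, stud_bar, stud_block, weight
```

View pics/w2.png

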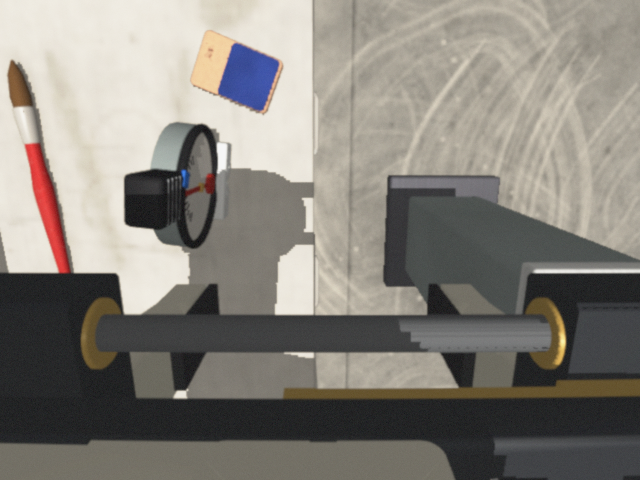

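```bash
python3 - <<'E'
from h import *
d=np.load('w2.npz');W=d['W'];p=d['p'].astype(int)
N=(abs(W[...,0]-.475)<.06)&(abs(W[...,1]+.24)<.08)
def fit(z0,z1,name):
    P=W[N&(W[...,2]>z0)&(W[...,2]<z1)]
    if len(P)<5: return
    b=cv2.minAreaRect(P[:,:2].astype(np.float32)*1000);print(name,len(P),b,np.median(P,0).round(4),P.min(0).round(4),P.max(0).round(4))
fit(.148,.162,'gripTop');fit(.04,.107,'housing');fit(.014,.026,'foot')
win=np.zeros((480,640),bool);win[120:250,150:235]=1
Rr,G,B=p[...,0],p[...,1],p[...,2]
red=win&(Rr>110)&(G<80)&(B<80);blu=win&(B>130)&(Rr<110)
for n,m in(('red',red),('blue',blu)):
    v,u=np.where(m);P=W[m];print(n,m.sum(),u.mean(),v.mean(),np.nanmedian(P,0).round(4),np.nanmin(P,0).round(4),np.nanmax(P,0).round(4))
# dial rim plane: white/any pixels on dial
m=win&N&(W[...,2]>.03)&(W[...,2]<.1)&(Rr>120)&(abs(Rr-B)<25);P=W[m];print(len(P))
c=P.mean(0);u,s,vt=np.linalg.svd(P-c);print(c,s,vt[2])
im=d['p'][115:255,115:245,::-1];cv2.imwrite('pics/c2.png',cv2.resize(im,None,fx=4,fy=4,interpolation=cv2.INTER_CUBIC))
E
```

```text
gripTop 2274 ((481.9493713378906, -253.30783081054688), (34.53980255126953, 25.77143096923828), 83.77507019042969) [ 0.4806 -0.2543  0.1534] [ 0.4682 -0.2715  0.148 ] [ 0.4957 -0.2358  0.1559]
housing 3809 ((482.43756103515625, -253.51393127441406), (99.86064910888672, 27.123626708984375), 84.22779846191406) [ 0.4758 -0.2635  0.0807] [ 0.4643 -0.3036  0.04  ] [ 0.499  -0.2026  0.107 ]
foot 980 ((474.083251953125, -235.6869354248047), (106.19465637207031, 24.990877151489258), 72.39573669433594) [ 0.4676 -0.253   0.0213] [ 0.4593 -0.2884  0.014 ] [ 0.5021 -0.1889  0.026 ]
red 26 208.19230769230768 176.76923076923077 [ 0.4717 -0.259   0.0432] [ 0.469  -0.2606  0.0386] [ 0.4755 -0.2536  0.0471]
blue 52 183.57692307692307 176.23076923076923 [ 0.4681 -0.2663  0.1165] [ 0.4671 -0.27    0.1145] [ 0.4704 -0.2598  0.1188]
746
[ 0.47825026 -0.28346416  0.07185077] [0.70574121 0.36300939 0.11900667] [-0.96539219  0.1158319   0.23366831]
```

View pics/c2.png

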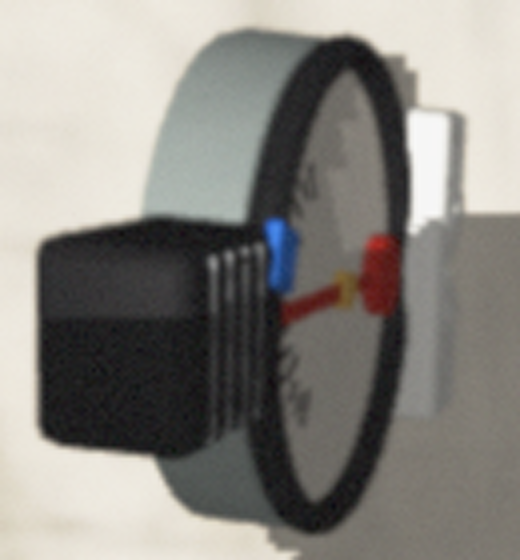

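Request:
{"method": "jog_arm", "body": {"travel": [[0.06,-0.223,0],[0.06,-0.223,0],[0.06,-0.223,0],[0.06,-0.223,0.1],[0.06,-0.223,0.17],[0.06,-0.223,0.22],[0.06,-0.223,0.249],[0.06,-0.223,0.249],[0.06,-0.223,0.249],[0.06,-0.223,0.249]], "dr": [[0,0,0.017],[0,0,0.017],[0,0,0.017],[0,0,0.017],[0,0,0.017],[0,0,0.017],[0,0,0.017],[0,0,0.017],[0,0,0.017],[0,0,0.017]], "claw": [1,1,1,1,1,1,1,1,1,0.6], "newtons": 40}}

```text
time_s: 6.05
tcp_pos: [0.4821, -0.2552, 0.1166]
eef_rot: [-179.9, -0.0, -96.1]
contact_force: [-0.5, -0.9, 0.6]
gripper_width: 0.0823
gripper_force: 0.0
```

Request:
{"method": "jog_arm", "body": {"travel": [[0,0,0],[0,0,0],[0,0,0],[0,0,0],[0,0,0],[0,0,0],[0,0,0],[0,0,0],[0,0,0],[0,0,0]], "dr": [[0,0,0],[0,0,0],[0,0,0],[0,0,0],[0,0,0],[0,0,0],[0,0,0],[0,0,0],[0,0,0],[0,0,0]], "claw": [0,0,0,0,0,0,0,0,0,0], "newtons": 40}}

```text
time_s: 7.3
tcp_pos: [0.4814, -0.255, 0.1155]
eef_rot: [180.0, 0.0, -96.1]
contact_force: [0.7, -0.4, -2.3]
gripper_width: 0.0257
gripper_force: 40.0
```

```bash
python3 -c "
from h import *
st=r.get_state();print(st)"
```

```text
{'time_s': 7.3, 'joints': array([-7.29905822e+00,  1.41551530e+01, -2.43486870e+01, -1.18823242e-03,
       -5.14982012e+01,  1.16733252e+00]), 'qd': array([ 0.01328308,  0.0529008 ,  0.07451032, -0.01878466,  0.00842154,
       -0.03369027]), 'joint_torque': array([ 1.57128449e-02, -4.50385344e+01,  2.45926881e+01,  5.88260204e+00,
       -6.21256954e-02, -2.19291367e-03]), 'tcp_pos': array([ 0.48140317, -0.25502188,  0.11546744]), 'eef_rot': array([ 1.79997978e+02,  9.71260524e-04, -9.61324654e+01]), 'contact_force': array([ 0.74153268, -0.43844984, -2.26083736]), 'moment': array([ 0.01226086, -0.06708494, -0.02073595]), 'gripper_force': 39.99262890312821, 'gripper_width': 0.02571887047505123}
```

Request:
{"method": "jog_arm", "body": {"travel": [[0,0,-0.1],[0,0,-0.2],[0,0,-0.33],[-0.1,0.009,-0.33],[-0.2,0.018,-0.33],[-0.32,0.028,-0.33],[-0.44,0.039,-0.33],[-0.56,0.05,-0.33],[-0.67,0.06,-0.33],[-0.761,0.068,-0.33]], "dr": [[0,0,0],[0,0,0],[0,0,0],[0,0,-0.0122],[0,0,-0.0122],[0,0,-0.0122],[0,0,-0.0122],[0,0,-0.0122],[0,0,-0.0122],[0,0,-0.0122]], "claw": [0,0,0,0,0,0,0,0,0,0]}}

```text
time_s: 8.55
tcp_pos: [0.4873, 0.129, 0.28]
eef_rot: [179.9, 0.0, -91.7]
contact_force: [0.9, -0.3, -3.0]
gripper_width: 0.026
gripper_force: 40.0
```

Request:
{"method": "jog_arm", "body": {"travel": [[0,0,0],[0,0,0],[0,0,0],[0,0,0],[0,0,0],[0,0,0],[0,0,0],[0,0,0],[0,0,0],[0,0,0]], "dr": [[0,0,0],[0,0,0],[0,0,0],[0,0,0],[0,0,0],[0,0,0],[0,0,0],[0,0,0],[0,0,0],[0,0,0]], "claw": [0,0,0,0,0,0,0,0,0,0]}}

```text
time_s: 9.8
tcp_pos: [0.4882, 0.127, 0.2805]
eef_rot: [180.0, -0.0, -91.7]
contact_force: [-0.3, 0.6, -4.0]
gripper_width: 0.0255
gripper_force: 40.0
```

```bash
python3 - <<'E'
from h import *
st=r.get_state();print(st)
plan([.488,.1269,.21],[180,0,-91.7])
c,T,W=shot('wrist');pw=c['pixels'].copy();np.savez('w3.npz',W=W,p=c['pixels'],T=T)
c,T,W=shot('scene');np.savez('s3.npz',W=W,p=c['pixels'],T=T)
for o in('angle_gauge','dial','pointer_tip','index_tip','stud_block'):
    for d in r.tip_of(o,'scene')[:1]:
        u,v=np.round(d['at']).astype(int);print(o,round(d['conf'],2),d['at'],W[v,u].round(4))
b=r.boxes_of('angle_gauge','scene')[0]['extent'];print(b)
x,y=int((b[0]+b[2])/2),int((b[1]+b[3])/2);x=min(max(x,60),580);y=min(max(y,45),435)
a=cv2.resize(c['pixels'][y-45:y+45,x-60:x+60,::-1],(800,600),interpolation=cv2.INTER_CUBIC)
cv2.imwrite('pics/c3.png',np.vstack([cv2.resize(a,(480,360)),cv2.resize(pw[120:280,200:413,::-1],(480,240))]))
E
```

```text
{'time_s': 9.8, 'joints': array([ 3.69224278e+01,  2.38928428e+00, -1.53612808e+01, -7.26195514e-04,
       -7.22540817e+01, -3.86573719e+01]), 'qd': array([ 0.01594048,  0.00955857,  0.02284093, -0.03438247, -0.04181631,
        0.06151936]), 'joint_torque': array([-7.61485862e-03, -3.47755408e+01,  3.12418914e+01,  7.73981273e+00,
       -2.41193612e-02,  2.48478511e-05]), 'tcp_pos': array([0.48822337, 0.12695804, 0.28049424]), 'eef_rot': array([ 1.79995939e+02, -2.36260301e-03, -9.17351653e+01]), 'contact_force': array([-0.32950768,  0.57208236, -3.98966903]), 'moment': array([ 0.04546091, -0.05854042,  0.02319156]), 'gripper_force': 39.999941093847156, 'gripper_width': 0.025509905920502243}
travel [1.00e-04 4.00e-04 1.41e-01] dr [ 0.     -0.     -0.0001]
angle_gauge 0.89 [316.7, 241.6] [0.4692 0.1548 0.1797]
dial 0.66 [324.7, 216.0] [0.4798 0.1136 0.2177]
pointer_tip 0.43 [320.3, 193.2] [0.477  0.1362 0.2757]
stud_block 0.83 [320.3, 308.7] [0.4485 0.1701 0.0377]
[298.8, 168.0, 338.8, 249.2]
```

View pics/c3.png

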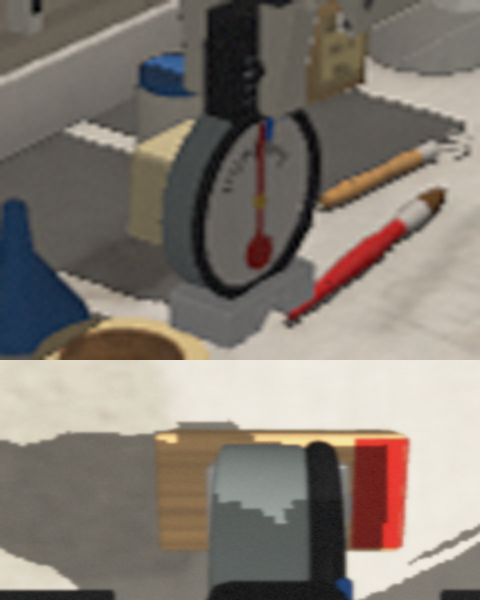

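```bash
python3 - <<'E'
from h import *
d=np.load('w3.npz');W=d['W']
for z0,z1 in((.195,.275),(.165,.188),(.033,.047)):
    P=W[(W[...,2]>z0)&(W[...,2]<z1)&(abs(W[...,0]-.488)<.07)&(abs(W[...,1]-.127)<.08)]
    b=cv2.minAreaRect(P[:,:2].astype(np.float32)*1000);print(z0,len(P),b,np.percentile(P,[1,99],axis=0).round(4),P[:,2].max())
P=W[(abs(W[...,2]-.231)<.008)&(abs(W[...,0]-.488)<.013)&(abs(W[...,1]-.08)<.03)];print(np.percentile(P[:,1],[2,10,50]))
E
```

```text
0.195 4284 ((488.2453308105469, 93.461669921875), (33.718570709228516, 26.036914825439453), 88.26896667480469) [[0.4756 0.0776 0.2334]
 [0.5009 0.1056 0.2749]] 0.274999570034
0.165 235 ((488.7222900390625, 110.21397399902344), (39.03749465942383, 39.99374771118164), 88.40605163574219) [[0.4685 0.0904 0.1733]
 [0.5092 0.1279 0.1876]] 0.1878992329796107
0.033 4369 ((487.408447265625, 128.4224853515625), (80.05368041992188, 111.80134582519531), 88.00904846191406) [[0.4323 0.0879 0.0352]
 [0.5424 0.1673 0.0422]] 0.04355595936264384
[0.07698801 0.07736285 0.07787946]
```

Request:
{"method": "jog_arm", "body": {"travel": [[0,0,0.05],[0,0,0.1],[0,0,0.14],[0,0,0.16],[0,0,0.163],[0,0,0.163],[0,0,0.163],[0,0,0.163],[0,0,0.163],[0,0,0.163]], "dr": [[0,0,0],[0,0,0],[0,0,0],[0,0,0],[0,0,0],[0,0,0],[0,0,0],[0,0,0],[0,0,0],[0,0,0]], "claw": [0,0,0,0,0,0,0,0,0,0]}}

```text
time_s: 11.45
tcp_pos: [0.4883, 0.1269, 0.1991]
eef_rot: [-180.0, 0.0, -91.7]
contact_force: [-0.6, 0.3, -3.1]
gripper_width: 0.0257
gripper_force: 40.0
```

Request:
{"method": "jog_arm", "body": {"travel": [[-0.001,0,0.001],[-0.001,0,0.002],[-0.001,0,0.003],[-0.001,0,0.004],[-0.001,0,0.005],[-0.001,0,0.006],[-0.001,0,0.007],[-0.001,0,0.008],[-0.001,0,0.0085],[-0.001,0,0.0085]], "dr": [[0,0,0],[0,0,0],[0,0,0],[0,0,0],[0,0,0],[0,0,0],[0,0,0],[0,0,0],[0,0,0],[0,0,0]], "claw": [0,0,0,0,0,0,0,0,0,0]}}

```text
time_s: 12.7
tcp_pos: [0.4887, 0.1278, 0.1952]
eef_rot: [-179.9, 0.0, -91.7]
contact_force: [-0.2, 2.5, 2.1]
gripper_width: 0.0259
gripper_force: 40.0
```

Request:
{"method": "jog_arm", "body": {"travel": [[-0.001,0,0],[-0.001,0,0.0005],[-0.001,0,0.001],[-0.001,0,0.001],[-0.001,0,0.001],[-0.001,0,0.001],[-0.001,0,0.001],[-0.001,0,0.001],[-0.001,0,0.001],[-0.001,0,0.001]], "dr": [[0,0,0],[0,0,0],[0,0,0],[0,0,0],[0,0,0],[0,0,0],[0,0,0],[0,0,0],[0,0,0],[0,0,0]], "claw": [0,0,0,0,0,0,0,0,0,0]}}

```text
time_s: 13.95
tcp_pos: [0.4886, 0.1282, 0.1947]
eef_rot: [-179.9, 0.0, -91.7]
contact_force: [-0.4, 2.8, 5.9]
gripper_width: 0.0261
gripper_force: 40.0
```

```bash
python3 - <<'E'
from h import *
st=r.get_state();print(st['tcp_pos'],st['eef_rot'],st['contact_force'],st['moment'])
c,T,W=shot('wrist');np.savez('w4.npz',W=W,p=c['pixels'],T=T)
for z0,z1 in((.15,.152),):
  P=W[(abs(W[...,2]-.145)<.008)&(abs(W[...,0]-.488)<.013)&(abs(W[...,1]-.08)<.03)];print(np.percentile(P[:,1],[2,10,50]))
pw=c['pixels'].copy();c,T,W=shot('scene')
a=cv2.resize(c['pixels'][190:310,240:400,::-1],(480,360),interpolation=cv2.INTER_CUBIC)
cv2.imwrite('pics/c4.png',np.vstack([a,cv2.resize(pw[120:280,200:413,::-1],(480,240))]))
E
```

```text
[0.48864937 0.12818171 0.19467567] [-1.79948039e+02  3.28868781e-02 -9.17346292e+01] [-0.39826489  2.78607327  5.85273351] [ 1.50637229  0.16840553 -0.0502597 ]
[0.07847557 0.07877269 0.07926221]
```

View pics/c4.png

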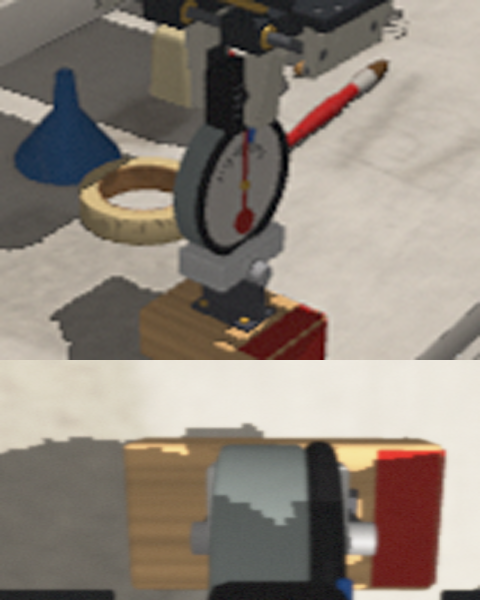

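Request:
{"method": "jog_arm", "body": {"travel": [[-0.0097,0,0.0002],[-0.0188,0,0.0007],[-0.028,0,0.0017],[-0.0371,0,0.0029],[-0.0461,0,0.0046],[-0.055,0,0.0066],[-0.0639,0,0.0089],[-0.0639,0,0.0089],[-0.0639,0,0.0089],[-0.0639,0,0.0089]], "dr": [[0,0.0064,0],[0,0.0127,0],[0,0.0191,0],[0,0.0255,0],[0,0.0318,0],[0,0.0382,0],[0,0.0446,0],[0,0.0446,0],[0,0.0446,0],[0,0.0446,0]], "claw": [0,0,0,0,0,0,0,0,0,0]}}

```text
time_s: 15.3
tcp_pos: [0.4897, 0.1602, 0.1901]
eef_rot: [-180.0, -16.1, -91.7]
contact_force: [0.4, 3.2, 5.0]
gripper_width: 0.026
gripper_force: 40.0
```

Request:
{"method": "jog_arm", "body": {"travel": [[0,0,0],[0,0,0],[0,0,0],[0,0,0],[0,0,0],[0,0,0],[0,0,0],[0,0,0],[0,0,0],[0,0,0]], "dr": [[0,0,0],[0,0,0],[0,0,0],[0,0,0],[0,0,0],[0,0,0],[0,0,0],[0,0,0],[0,0,0],[0,0,0]], "claw": [0,0,0,0,0,0,0,0,0,0]}}

```text
time_s: 16.55
tcp_pos: [0.4897, 0.1602, 0.1901]
eef_rot: [-180.0, -16.1, -91.7]
contact_force: [0.0, 3.7, 5.3]
gripper_width: 0.0259
gripper_force: 40.0
```

```bash
python3 - <<'E'
from h import *
st=r.get_state();print(st['tcp_pos'],st['eef_rot'],st['contact_force'],st['moment'],st['gripper_width'])
A=R.from_euler('xyz',st['eef_rot'],degrees=True).as_matrix()
z=-A[:,2];print('tilt',np.degrees(np.arctan2(z[1],z[2])),'foot pt',st['tcp_pos']+A[:,2]*.1147)
c,T,W=shot('wrist');pw=c['pixels'].copy();np.savez('w5.npz',W=W,p=pw,T=T)
c,T,W=shot('scene');np.savez('s5.npz',W=W,p=c['pixels'],T=T)
for o in('dial','pointer_tip','index_tip'):
    for d in r.tip_of(o,'scene')[:1]: print(o,round(d['conf'],2),d['at'])
a=cv2.resize(c['pixels'][200:290,270:390,::-1],(720,540),interpolation=cv2.INTER_CUBIC)
cv2.imwrite('pics/c5.png',a)
E
```

```text
[0.48966538 0.16017838 0.19008988] [-179.95515917  -16.08125906  -91.72508067] [0.04753329 3.67960948 5.33533531] [ 1.80036299 -0.10599987 -0.05933308] 0.025911104386060733
tilt 16.075644363893016 foot pt [0.48879865 0.12841814 0.07987815]
dial 0.64 [318.4, 256.3]
pointer_tip 0.56 [315.7, 240.6]
```

View pics/c5.png

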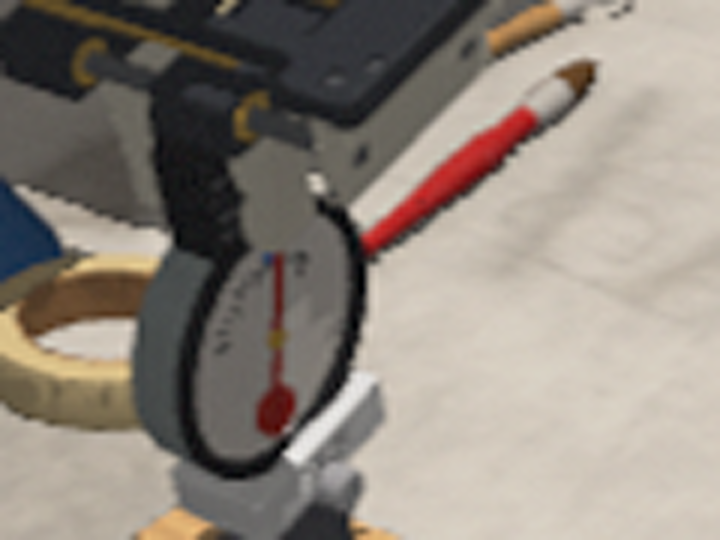

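```bash
cat > idx.py <<'E'
from h import *
def run(f,name,O,Rg,win):
    d=np.load(f);p=d['p'].astype(int);T=d['T'];c=r.capture(name)
    K=np.array([[c['fx'],0,c['cx']],[0,c['fy'],c['cy']],[0,0,1]])
    x0,y0,x1,y1=win
    v,u=np.mgrid[y0:y1,x0:x1];u=u.ravel();v=v.ravel()
    q=cv2.undistortPoints(np.stack([u,v],-1).reshape(-1,1,2).astype(float),K,np.array(c['dist_coeffs'])).reshape(-1,2)
    D=np.c_[q[:,0],-q[:,1],-np.ones(len(q))]@T[:3,:3].T
    C=O+Rg@[-.0145,0,.066];n=Rg[:,0]
    s=((C-T[:3,3])@n)/(D@n);X=(T[:3,3]+s[:,None]*D-C)@Rg   # gauge coords about dial centre
    px=p[v,u];Rr,G,B=px.T;ins=np.hypot(X[:,1],X[:,2])<.06
    for nm,m in(('red',(Rr-np.maximum(G,B)>50)&(G<100)),('blue',(B-Rr>30)&(B-G>15)),('yel',(Rr>150)&(Rr-B>70)&(G-B>40))):
        m=m&ins;Y=X[m][:,1:]*1000
        if nm!='yel' : print(f,nm,[(int(a),int(b),*y.round(1)) for a,b,y in zip(u[m],v[m],Y)] if nm=='blue' else '')
        print(f,nm,m.sum(),Y.mean(0).round(1),Y.min(0).round(1),Y.max(0).round(1))
        if nm=='red':
            t=Y[Y[:,1]>3];print('stem',t.mean(0).round(1),np.polyfit(t[:,1],t[:,0],1).round(3))
g=lambda yaw,t:R.from_euler('z',yaw,degrees=True).as_matrix()@R.from_euler('x',-t,degrees=True).as_matrix()
run('w2.npz','wrist',np.array([.482,-.2534,0]),g(-6,0),(150,120,236,250))
run('s3.npz','scene',np.array([.4882,.1280,.165]),g(-1.7,0),(290,160,345,255))
run('s5.npz','scene',np.array([.4888,.1285,.0797]),g(-1.7,16.1),(285,225,345,290))
E
python3 idx.py
```

```text
w2.npz red 
w2.npz red 175 [-2.5 -0.1] [-10.6 -21.7] [ 5.9 51.2]
stem [-2.3 34.8] [-0.017 -1.664]
w2.npz blue [(184, 169, np.float64(-19.4), np.float64(56.5)), (185, 169, np.float64(-19.3), np.float64(54.4)), (184, 170, np.float64(-18.8), np.float64(56.5)), (185, 170, np.float64(-18.6), np.float64(54.4)), (186, 170, np.float64(-18.4), np.float64(52.3)), (184, 171, np.float64(-18.1), np.float64(56.4)), (185, 171, np.float64(-17.9), np.float64(54.3)), (186, 171, np.float64(-17.7), np.float64(52.2)), (184, 172, np.float64(-17.4), np.float64(56.4)), (185, 172, np.float64(-17.2), np.float64(54.3)), (186, 172, np.float64(-17.1), np.float64(52.2)), (187, 172, np.float64(-16.9), np.float64(50.0)), (184, 173, np.float64(-16.7), np.float64(56.3)), (185, 173, np.float64(-16.5), np.float64(54.2)), (186, 173, np.float64(-16.4), np.float64(52.1)), (187, 173, np.float64(-16.2), np.float64(50.0)), (188, 173, np.float64(-16.0), np.float64(47.8)), (184, 174, np.float64(-16.0), np.float64(56.3)), (185, 174, np.float64(-15.9), np.float64(54.2)), (186, 174, np.float64(-15.7), np.float64(52.1)), (187, 174
[... 3712 characters left out ...]
6.3), np.float64(49.3))]
w2.npz blue 97 [-12.5  52.7] [-19.4  45.5] [-6.3 58.2]idx.py:15: RuntimeWarning: Mean of empty slice.
  print(f,nm,m.sum(),Y.mean(0).round(1),Y.min(0).round(1),Y.max(0).round(1))
  ret = um.true_divide(
Traceback (most recent call last):
  File "idx.py", line 19, in <module>
    run('w2.npz','wrist',np.array([.482,-.2534,0]),g(-6,0),(150,120,236,250))
    ~~~^^^^^^^^^^^^^^^^^^^^^^^^^^^^^^^^^^^^^^^^^^^^^^^^^^^^^^^^^^^^^^^^^^^^^^
  File "idx.py", line 15, in run
    print(f,nm,m.sum(),Y.mean(0).round(1),Y.min(0).round(1),Y.max(0).round(1))
                                          ~~~~~^^^
ValueError: zero-size array to reduction operation minimum which has no identity
```

```bash
sed -i "s/^        if nm!='yel'.*/        if m.sum()==0: continue/; s/^run('w2.*//" idx.py; sed -i "s/^        print(f,nm,m.sum/        if nm=='blue': print([(int(a),int(b),*map(float,y.round(1))) for a,b,y in zip(u[m],v[m],Y)])\n&/" idx.py; python3 idx.py
python3 - <<'E'
from h import *
d=np.load('w2.npz');W=d['W'];p=d['p'].astype(int)
Rg=R.from_euler('z',-6,degrees=True).as_matrix();X=(W-[.482,-.2534,.066])@Rg*1000
Rr,G,B=p[...,0],p[...,1],p[...,2];win=np.zeros((480,640),bool);win[120:250,150:235]=1
for n,m in(('red',win&(Rr-np.maximum(G,B)>50)&(G<100)),('blue',win&(B-Rr>30)&(B-G>15))):
    P=X[m];P=P[(abs(P[:,0]+13)<5)];print(n,len(P),np.median(P,0).round(1))
    for lo in range(-28,58,4):
        q=P[(P[:,2]>=lo)&(P[:,2]<lo+4)]
        if len(q):print(lo,len(q),q.mean(0).round(1),q[:,1].min().round(1),q[:,1].max().round(1))
E
```

```text
s3.npz red 39 [  3. -21.] [ -6.3 -34.6] [10.3 39.5]
stem [ 2.1 36. ] [0.028 1.08 ]
[(325, 192, -4.1, 43.7), (325, 193, -4.2, 41.6), (325, 194, -4.2, 39.5), (325, 195, -4.3, 37.3), (325, 196, -4.4, 35.2), (325, 197, -4.4, 33.1)]
s3.npz blue 6 [-4.3 38.4] [-4.4 33.1] [-4.1 43.7]
s3.npz yel 2 [-57.1 -16.8] [-57.2 -18. ] [-57.1 -15.7]
s5.npz red 58 [ -7.1 -10.8] [-59.6 -32.9] [18.9 30.1]
stem [-20.7  15.6] [  2.171 -54.598]
[(314, 242, -0.8, 36.7), (314, 243, -0.2, 34.5)]
s5.npz blue 2 [-0.5 35.6] [-0.8 34.5] [-0.2 36.7]
red 173 [-11.1  -0.5 -20.7]
-28 24 [-11.2  -0.7 -26. ] -8.4 7.9
-24 52 [-10.4  -1.5 -21.6] -7.7 7.4
-20 25 [-10.8  -0.6 -18.9] -3.8 3.4
-16 3 [-11.   -0.8 -14.7] -1.5 0.0
-12 7 [-10.9   0.3 -10.9] -1.2 1.4
8 2 [-11.   -0.1  11.1] -0.5 0.3
12 3 [-10.8  -0.6  14.1] -0.9 -0.1
16 5 [-11.   -0.4  17.8] -1.4 0.4
20 6 [-11.   -0.4  22.5] -1.2 0.5
24 4 [-10.8   0.1  26.2] -0.7 0.6
28 4 [-11.   -0.7  30.7] -1.5 0.1
32 5 [-10.8  -0.3  33.7] -1.3 0.5
36 4 [-10.8  -0.6  37.4] -1.0 -0.0
40 1 [-10.9  -0.4  40. ] -0.4 -0.4
blue 130 [-12.9 -12.9  49.3]
40 10 [-13.2 -12.5  42.9] -15.5 -9.1
44 35 [-12.8 -12.1  46.2] -18.3 -5.7
48 63 [-12.5 -13.4  50. ] -18.0 -6.1
52 22 [-12.5 -10.8  53.3] -15.4 -7.3
```

```bash
python3 - <<'E'
from h import *
a=np.load('s3.npz')['p'][183:223,300:340,::-1];b=np.load('s5.npz')['p'][228:268,300:340,::-1]
cv2.imwrite('pics/c6.png',np.hstack([cv2.resize(i,(400,400),interpolation=cv2.INTER_NEAREST) for i in(a,b)]))
E
```

```text
(no output)
```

View pics/c6.png

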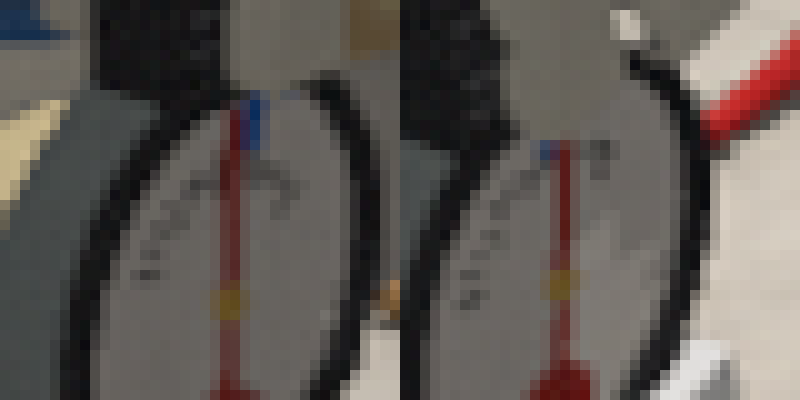

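```bash
cat > pj.py <<'E'
from h import *
g=lambda yaw,t:R.from_euler('z',yaw,degrees=True).as_matrix()@R.from_euler('x',-t,degrees=True).as_matrix()
cs={n:r.capture(n) for n in('scene','wrist')}
def pj(n,T,O,Rg,P):
    c=cs[n];K=np.array([[c['fx'],0,c['cx']],[0,c['fy'],c['cy']],[0,0,1]])
    X=(np.array(P)/1000@Rg.T+O-T[:3,3])@T[:3,:3]*[1,-1,-1]
    return cv2.projectPoints(X,np.zeros(3),np.zeros(3),K,np.array(c['dist_coeffs']))[0][:,0]
def pol(R_,a,x,w=0): return [x,-R_*np.sin(a)+w*np.cos(a),66+R_*np.cos(a)+w*np.sin(a)]
if __name__=='__main__':
  for f,n,O,Rg,t in(('w2.npz','wrist',[.482,-.2534,0],g(-6,0),0),('s3.npz','scene',[.4882,.1280,.165],g(-1.7,0),0),('s5.npz','scene',[.4888,.1285,.0797],g(-1.7,16.1),.28)):
    T=np.load(f)['T']
    q=pj(n,T,np.array(O),Rg,[pol(0,0,-11),pol(41,t,-11)]);print(f,'hub,tip',q.round(1).tolist())
    for a in(.2,.25,.3,.35,.4):
        print(a,pj(n,T,np.array(O),Rg,[pol(41,a,-13),pol(41,a,-13,4),pol(41,a,-13,-4),pol(49,a,-13)]).round(1).tolist())
E
python3 pj.py
```

```text
w2.npz hub,tip [[202.0, 187.0], [185.7, 193.8]]
0.2 [[189.1, 182.8], [188.6, 188.3], [189.6, 177.2], [185.6, 181.7]]
0.25 [[189.3, 179.9], [188.8, 185.4], [189.9, 174.4], [185.9, 178.3]]
0.3 [[189.7, 177.1], [189.0, 182.6], [190.3, 171.7], [186.3, 174.8]]
0.35 [[190.0, 174.3], [189.3, 179.7], [190.8, 168.9], [186.7, 171.4]]
0.4 [[190.4, 171.6], [189.6, 176.9], [191.2, 166.3], [187.2, 168.0]]
s3.npz hub,tip [[321.9, 212.7], [322.3, 193.5]]
0.2 [[325.6, 192.9], [324.4, 193.1], [326.8, 192.6], [326.2, 188.9]]
0.25 [[326.2, 192.8], [325.0, 192.9], [327.4, 192.6], [326.9, 188.8]]
0.3 [[326.8, 192.7], [325.6, 192.7], [328.0, 192.7], [327.6, 188.7]]
0.35 [[327.4, 192.7], [326.3, 192.7], [328.5, 192.8], [328.3, 188.7]]
0.4 [[328.0, 192.8], [326.9, 192.6], [329.1, 192.9], [329.0, 188.8]]
s5.npz hub,tip [[315.3, 255.3], [315.5, 237.3]]
0.2 [[315.3, 238.2], [314.1, 239.1], [316.6, 237.4], [315.2, 234.8]]
0.25 [[316.0, 237.8], [314.7, 238.6], [317.2, 237.0], [315.9, 234.3]]
0.3 [[316.6, 237.4], [315.4, 238.1], [317.8, 236.7], [316.7, 233.8]]
0.35 [[317.2, 237.1], [316.0, 237.7], [318.4, 236.5], [317.4, 233.4]]
0.4 [[317.9, 236.8], [316.6, 237.3], [319.1, 236.3], [318.2, 233.1]]
```

Request:
{"method": "jog_arm", "body": {"travel": [[0.003,0,0],[0.006,0,0],[0.006,0,0],[0.006,0,0],[0.006,0,0],[0.006,0,0],[0.006,0,0],[0.006,0,0],[0.006,0,0],[0.006,0,0]], "dr": [[0,-0.002,0],[0,-0.0041,0],[0,-0.0041,0],[0,-0.0041,0],[0,-0.0041,0],[0,-0.0041,0],[0,-0.0041,0],[0,-0.0041,0],[0,-0.0041,0],[0,-0.0041,0]], "claw": [0,0,0,0,0,0,0,0,0,0]}}

```text
time_s: 18.3
tcp_pos: [0.4896, 0.1573, 0.1909]
eef_rot: [-180.0, -14.6, -91.7]
contact_force: [0.3, 2.8, 6.1]
gripper_width: 0.0257
gripper_force: 40.0
```

```bash
cat > fit.py <<'E'
from pj import *
from scipy.optimize import minimize
st=r.get_state();A=R.from_euler('xyz',st['eef_rot'],degrees=True).as_matrix()
tilt=np.degrees(np.arctan2(-A[1,2],-A[2,2]));foot=st['tcp_pos']+A[:,2]*.1147;print('tilt',tilt,foot,st['contact_force'])
c,T,_=shot('scene');np.savez('s6.npz',p=c['pixels'],T=T)
# views: file,cam,O,Rg, hub shift obs-model, window (x0,y0,x1,y1) where nothing but the pointer hides the index
V=[('w2.npz','wrist',[.482,-.2534,0],g(-6,0),0,(-.9,.4),(185,164,196,200)),
   ('s3.npz','scene',[.4882,.128,.165],g(-1.7,0),0,(1,.3),(319,193,332,203)),
   ('s5.npz','scene',[.4888,.1285,.0797],g(-1.7,16.1),.28,(.7,1),(310,242,317,250))]
S=8
D=[]
for f,n,O,Rg,t,sh,w in V:
    d=np.load(f);x0,y0,x1,y1=w;p=d['p'][y0:y1,x0:x1].astype(float)
    D.append((n,d['T'],np.array(O),Rg,t,sh,w,np.clip((p[...,2]-p[...,0]-5)/90,0,1)))
def ren(v,P,w,T,n,O,Rg,sh):
    x0,y0,x1,y1=w;q=(pj(n,T,O,Rg,P)+sh-[x0,y0]+.5)*S
    m=np.zeros(((y1-y0)*S,(x1-x0)*S),np.float32);cv2.fillPoly(m,[np.round(q*16).astype(np.int32)],1,shift=4);return m
def cost(v,show=False):
    a,x,ri,w_=v;e=0
    for n,T,O,Rg,t,sh,w,b in D:
        m=ren(v,[pol(ri,a,x,w_),pol(ri,a,x,-w_),pol(50,a,x,-w_),pol(50,a,x,w_)],w,T,n,O,Rg,sh)
        m*=1-ren(v,[pol(-1,t,-11,1.3),pol(-1,t,-11,-1.3),pol(41,t,-11,-1.3),pol(41,t,-11,1.3)],w,T,n,O,Rg,sh)
        m=cv2.GaussianBlur(m,(0,0),S*.5)
        m=cv2.resize(m,(w[2]-w[0],w[3]-w[1]),interpolation=cv2.INTER_AREA);k=((m-b)**2).sum()
        if show: print(n,round(float(k),2),'of',round(float((b**2).sum()),2))
        e+=k
    return e
for a in np.arange(.16,.42,.03):
    s=min((minimize(lambda q:cost([a,*q]),[x,ri,4],method='Nelder-Mead',options=dict(maxiter=80)) for x,ri in((-10,31),(-13,40))),key=lambda s:s.fun)
    print(round(a,2),round(s.fun,2),s.x.round(1))
E
python3 fit.py
```

```text
tilt 14.601867430451504 [0.48879612 0.12840248 0.0799287 ] [-0.33839932  3.62985342  5.60722767]
0.16 32.17 [-11.6  40.4   4.4]
0.19 24.71 [-12.6  42.2   4.1]
0.22 12.13 [-12.5  41.5   6.7]
0.25 5.93 [-12.5  41.6   5.8]
0.28 7.47 [-12.2  40.6   5.1]
0.31 12.82 [-9.6 32.6  4.3]
0.34 14.47 [-8.8 30.3  4.7]
0.37 18.65 [-7.9 27.9  4.6]
0.4 21.34 [-6.2 22.4  4.9]
```

```bash
python3 - <<'E'
from h import *
cv2.imwrite('pics/c7.png',cv2.resize(np.load('s6.npz')['p'][220:295,280:355,::-1],(600,600),interpolation=cv2.INTER_CUBIC))
E
```

```text
(no output)
```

View pics/c7.png

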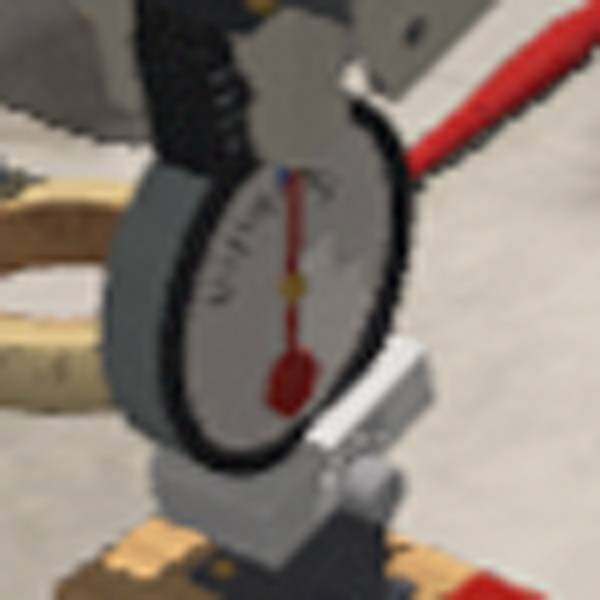

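```bash
cat > fit2.py <<'E'
exec(open('fit.py').read().split('for a in np.arange')[0].replace("c,T,_=shot('scene');np.savez('s6.npz',p=c['pixels'],T=T)",""). replace("V=[","V=[('s6.npz','scene',[.4888,.1285,.0797],g(-1.7,14.6),.255,(.7,1),(310,242,321,250)),").replace("(310,242,317,250)","(310,242,321,250)"))
def hull(P,w,T,n,O,Rg,sh):
    x0,y0,x1,y1=w;q=(pj(n,T,O,Rg,P)+sh-[x0,y0]+.5)*S
    m=np.zeros(((y1-y0)*S,(x1-x0)*S),np.float32);cv2.fillConvexPoly(m,cv2.convexHull(np.round(q*16).astype(np.int32)),1,shift=4);return m
def cost(v,show=False):
    a,x1,dx,ri,w0,w1,ro=v;e=0
    for n,T,O,Rg,t,sh,w,b in D:
        P=[pol(q,a,x,s*h) for x in(x1,x1-abs(dx)) for q,h in((ri,w0),(ro,w1)) for s in(1,-1)]
        m=hull(P,w,T,n,O,Rg,sh)
        m*=1-ren(v,[pol(-1,t,-11,1.3),pol(-1,t,-11,-1.3),pol(41,t,-11,-1.3),pol(41,t,-11,1.3)],w,T,n,O,Rg,sh)
        m=cv2.GaussianBlur(m,(0,0),S*.5)
        m=cv2.resize(m,(w[2]-w[0],w[3]-w[1]),interpolation=cv2.INTER_AREA);k=((m-b)**2).sum()
        if show: print(n,round(float(k),2),'of',round(float((b**2).sum()),2));print((b*9).round().astype(int)) if n=='scene' else 0;print((m*9).round().astype(int)) if show=='m' and n=='scene' else 0
        e+=k
    return e
best=None
for a in np.arange(.19,.41,.03):
    s=min((minimize(lambda q:cost([a,*q]),q0,method='Nelder-Mead',options=dict(maxiter=250)) for q0 in([-10,2,32,3,4,48],[-12,2,40,4,4,48],[-10,2,32,1,5,46])),key=lambda s:s.fun)
    print(round(a,2),round(s.fun,2),s.x.round(1))
    if best is None or s.fun<best[0]: best=(s.fun,[a,*s.x])
cost(best[1],'m')
E
python3 fit2.py
```

```text
tilt 14.601640886966857 [0.48881407 0.12842    0.07992689] [0.41322128 3.2106746  6.47215012]
0.19 6.39 [-25.7  -1.2  85.7   1.1   6.3  91.6]
0.22 5.27 [-16.8   1.9  60.2  -2.6   6.3  66.2]
0.25 4.95 [-11.2   1.6  41.8   3.3   6.7  48.4]
0.28 6.3 [-8.4  2.2 34.8  0.9  6.3 38.1]
0.31 6.85 [-7.4  2.4 32.3  1.2  5.7 34.1]
0.34 9.03 [-6.8  2.6 32.3  5.8  4.4 33.1]
0.37 16.92 [-7.   2.3 32.   7.4  4.5 33.2]
0.4 10.09 [-3.3  2.8 21.9  4.8  6.  21.9]
scene 0.03 of 0.03
[[0 0 0 0 1 1 0 0 0 0 0]
 [0 0 0 0 0 0 0 0 0 0 0]
 [0 0 0 0 0 0 0 0 0 0 0]
 [0 0 0 0 0 0 0 0 0 0 0]
 [0 0 0 0 0 0 0 0 0 0 0]
 [0 0 0 0 0 0 0 0 0 0 0]
 [0 0 0 0 0 0 0 0 0 0 0]
 [0 0 0 0 0 0 0 0 0 0 0]]
[[0 0 0 0 0 0 0 0 0 0 0]
 [0 0 0 0 0 0 0 0 0 0 0]
 [0 0 0 0 0 0 0 0 0 0 0]
 [0 0 0 0 0 0 0 0 0 0 0]
 [0 0 0 0 0 0 0 0 0 0 0]
 [0 0 0 0 0 0 0 0 0 0 0]
 [0 0 0 0 0 0 0 0 0 0 0]
 [0 0 0 0 0 0 0 0 0 0 0]]
wrist 1.85 of 40.37
scene 2.83 of 2.9
[[0 0 0 0 0 2 7 2 0 0 0 0 0]
 [0 0 0 0 0 2 8 1 0 0 0 0 0]
 [0 0 0 0 0 2 6 1 0 0 0 0 0]
 [0 0 0 0 0 2 6 1 0 0 0 0 0]
 [0 0 0 0 0 2 5 0 0 0 0 0 0]
 [0 0 0 0 0 0 0 0 0 0 0 0 0]
 [0 0 0 0 0 0 0 0 0 0 0 0 0]
 [0 0 0 0 0 0 0 0 0 0 0 0 0]
 [0 0 0 0 0 0 0 0 0 0 0 0 0]
 [0 0 0 0 0 0 0 0 0 0 0 0 0]]
[[0 0 0 0 0 0 0 2 2 1 0 0 0]
 [0 0 0 0 0 0 0 0 0 0 0 0 0]
 [0 0 0 0 0 0 0 0 0 0 0 0 0]
 [0 0 0 0 0 0 0 0 0 0 0 0 0]
 [0 0 0 0 0 0 0 0 0 0 0 0 0]
 [0 0 0 0 0 0 0 0 0 0 0 0 0]
 [0 0 0 0 0 0 0 0 0 0 0 0 0]
 [0 0 0 0 0 0 0 0 0 0 0 0 0]
 [0 0 0 0 0 0 0 0 0 0 0 0 0]
 [0 0 0 0 0 0 0 0 0 0 0 0 0]]
scene 0.25 of 0.25
[[0 0 0 0 3 0 0 0 0 0 0]
 [0 0 0 0 3 0 0 0 0 0 0]
 [0 0 0 0 0 0 0 0 0 0 0]
 [0 0 0 0 0 0 0 0 0 0 0]
 [0 0 0 0 0 0 0 0 0 0 0]
 [0 0 0 0 0 0 0 0 0 0 0]
 [0 0 0 0 0 0 0 0 0 0 0]
 [0 0 0 0 0 0 0 0 0 0 0]]
[[0 0 0 0 0 0 0 0 0 0 0]
 [0 0 0 0 0 0 0 0 0 0 0]
 [0 0 0 0 0 0 0 0 0 0 0]
 [0 0 0 0 0 0 0 0 0 0 0]
 [0 0 0 0 0 0 0 0 0 0 0]
 [0 0 0 0 0 0 0 0 0 0 0]
 [0 0 0 0 0 0 0 0 0 0 0]
 [0 0 0 0 0 0 0 0 0 0 0]]
```

Request:
{"method": "jog_arm", "body": {"travel": [[0.003,0,0],[0.0058,0,0],[0.0058,0,0],[0.0058,0,0],[0.0058,0,0],[0.0058,0,0],[0.0058,0,0],[0.0058,0,0],[0.0058,0,0],[0.0058,0,0]], "dr": [[0,-0.002,0],[0,-0.004,0],[0,-0.004,0],[0,-0.004,0],[0,-0.004,0],[0,-0.004,0],[0,-0.004,0],[0,-0.004,0],[0,-0.004,0],[0,-0.004,0]], "claw": [0,0,0,0,0,0,0,0,0,0]}}

```text
time_s: 19.8
tcp_pos: [0.4895, 0.1545, 0.1916]
eef_rot: [-180.0, -13.2, -91.7]
contact_force: [1.3, 3.5, 5.1]
gripper_width: 0.0257
gripper_force: 40.0
```

```bash
python3 - <<'E'
from h import *
st=r.get_state();A=R.from_euler('xyz',st['eef_rot'],degrees=True).as_matrix()
print('tilt',np.arctan2(-A[1,2],-A[2,2]),st['tcp_pos']+A[:,2]*.1147,st['contact_force'],st['time_s'])
ps=[]
for i in range(4): c,T,_=shot('scene');ps.append(c['pixels'].astype(float))
p=np.mean(ps,0);np.savez('s7.npz',p=p,T=T)
for f in('s3','s5','s6','s7'):
    p=np.load(f+'.npz')['p'].astype(float);y0=190 if f=='s3' else 238;x0=320 if f=='s3' else 311
    q=p[y0:y0+10,x0:x0+10]
    print(f,y0,x0);print('B-R');print((q[...,2]-q[...,0]).round().astype(int));
    if f in('s3','s7'):print('R');print(q[...,0].round().astype(int))
E
```

```text
tilt 0.22979807735686572 [0.48875885 0.12840039 0.07990511] [1.25056342 3.5172691  5.07792385] 19.8
s3 190 320
B-R
[[  4   4  -4 -11 -13 -14 -13 -12 -12 -13]
 [ -1   1   0  -9 -13 -13 -13 -13 -12 -11]
 [ -2   6   4  -3   2  31  10 -13   5   7]
 [  1   5  -7  -6  27  75  28  -3  -6  -6]
 [ -2  -3 -22 -40  22  82  16 -10  -8  -8]
 [ -6  -6 -23 -51  23  66  11 -12  -9  -8]
 [ -7  -5 -23 -50  25  67  12  -9  -9  -8]
 [ -7 -10 -28 -51  26  54   8 -10  -9  -9]
 [ -7 -10 -36 -58 -17   7  -4  -9  -7  -8]
 [ -7  -8 -42 -51 -15  -4  -5  -6  -7  -7]]
R
[[ 20  18  53  94 104 104 105 104 101 101]
 [ 27  22  32  68  95 102 104 102  98  80]
 [ 24  19  19  31  46  52  83  98  83  84]
 [ 20  14  37  63  52  16  65  95 100 103]
 [ 41  81  90  75  53   9  75 105 103 104]
 [ 89 103  97  76  47  27  83 107 101 102]
 [104 103  93  76  48  27  82 104 103 101]
 [103 101  88  74  46  41  87 104 103 102]
 [104  90  79  84  73  67  94 106 100 102]
 [103  83  69  80  75  73  76  87  94 101]]
s5 238 311
B-R
[[-11 -13 -13 -11 -11 -13 -14 -13 -11  -9]
 [ -9 -11 -12 -14 -12 -12 -14 -11 -10  -7]
 [ -5 -12 -12 -14 -1
[... 949 characters left out ...]
 -3  -2]
 [ -6  -8 -10  -8  11 -10 -64 -15  -3  -2]
 [ -8  -8  -6  -6  -1 -24 -64 -20  -6  -6]
 [ -8  -8  -6  -6  -6 -24 -62 -20  -6  -6]
 [ -6  -4  -3  -6  -7 -23 -62 -20  -6  -7]
 [ -7  -6  -4  -7  -6 -23 -63 -20  -6  -8]
 [ -6  -8  -8  -8  -6 -22 -63 -20  -6  -7]]
R
[[ 20  38  84 106 106 107 103 103 103 103]
 [ 22  22  55  92  98  96 105 102 103 106]
 [ 21  43  82 106  80  70  85  94 101 100]
 [ 42  85 106 109  76  60  76  80  74  54]
 [ 85 106 109  99  74  73  78  77  81  60]
 [107 108  97  86  82  84  87  95 106  92]
 [109 108  95  94 106  96  88 100 108  89]
 [ 91  71  66  89 108  96  86  99 107 103]
 [ 94  89  78  94 108  97  86 100 107 106]
 [ 89 106 102 105 107  96  88  99 106 105]]
```

```bash
python3 -c "
from plant import r
print(r.close_job())"
```

```text
the job is handed in; nothing more can be done
None
```

The job is handed in at about 20 s, with no verdict returned: the gauge is gripped and its groove is seated on the bar at roughly 8 to 9 N, dial towards the red end, rocked 0.23 rad to put the pointer on the blue index. The index angle is only an estimate (0.20 to 0.26 rad), because a finger hid part of the mark from the scene camera.

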